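Lock a loose reel hub in its payout stand with the index pin

ROBOT

A 6-joint arm with a two-finger parallel gripper is mounted at the origin on the work surface. World frame = base frame: x ahead of the robot, y to its left, z up, the work surface at z = 0. Lengths are in m, angles in degrees, forces in N, time in s.
With the tool pointing down it reaches from about 0.3 to 0.775 m from the base axis. Payload 14.6 kg.
Tool frame: the origin (TCP) lies between the finger pads; the fingertips stand robot.tip_extent ahead of it and the grasp point (between the pads) lies 8 mm behind it (robot.tip_extent is the distance from the TCP to the fingertips, in m); z points along the fingers, y is the direction in which the jaws open and shut (so a half turn about z gives the same grasp; the last joint's range is limited). The gripper opens to 94 mm and grips with 3 to 60 N. Pads are 16 mm wide; open, the fingers measure 119 mm over their backs; the gripper's body (75 mm by 177 mm) begins 78 mm behind the grasp point.
Start: joints at [-68.274, 17.183, 87.147, -0, 75.671, -3.816], TCP at [0.237, -0.496, 0.216] pointing down, gripper open.
Joint ranges: [-173.82, 173.82], [-45.26, 126.66], [13.44, 144.39], [-59.66, 239.66], [0, 175.72], [-146.38, 146.38]. Speed limits (degrees/s): [127.2, 127.2, 147.25, 180, 180, 180].

INTERFACE

Orientations are given as a 3x3 rotation matrix whose columns are the frame's x, y, z axes.
In Python, from workcell import state, eyes, order, robot gives the robot as it stands. The module is installed in compiled form; this text tells all that it offers.
- The arm moves only by the tool play_rows, never from a script. Its argument "commands" is a list that holds one entry, the list of rows, each a list of 5 numbers: the opening, from -1 (shut) to 1 (fully open), then the shift along the tool's x, y, z normalised to -1 to 1, where 1 is 200 mm, then the turn about the tool's z normalised to -1 to 1, where 1 is 2 rad. In form: [[[claw, tx, ty, tz, turn], ...]]. A call has exactly 8 rows; each row shifts and turns the commanded pose from where the row before left it, along the tool's axes as they then stand; what a row does not reach is not made up. A row lasts 1/10 s, in which the tool goes at most 50 mm and 8.59 degrees, less where a joint would pass 70% of its speed; a pose out of reach is approached as far as the arm can. A call with a number of a shift or a turn outside -1 to 1 is refused whole. A call with a gripper value outside its range is refused whole. The fingers move at their own pace and stop on an object; "squeeze" is the grip in N (left out, the last holds). Time passes only in rows, so rows that do not move let the fingers close, or fill a call up. It gives the time, the measured TCP pose, the force and the opening at its end, in the units of the state.
- state(): the state, without advancing time (a new reading comes with each control period).
- eyes.snapshot(name): name is "scene" or "top" or "wrist"; returns a dict with "pixels" (420x560x3 uint8, blue, green, red), "fx", "fy", "cx", "cy" (pixels), "k1" (the pictures are not rectified: a ray, as slopes to the right and down, at radius r is drawn at 1 + k1 r^2 times it, then the intrinsics apply), "cam_to_world" (4x4, takes a point from camera to world coordinates). Camera axes: x right, y up, looking along -z (the intrinsics and any distortion apply to the point x, -y, -z); pixel columns grow to the right and rows downward; lengths in m; the calibration is good to about 2 mm. A picture is of the moment at which its call begins. There is no depth.
- order.sign_off(): hands the job in, once; it reports no verdict.
The state is a dict: "clock": time; "joint_positions": joint angles; "joint_velocities": joint speeds; "joint_torque": joint torques, N m; "tcp_pos": TCP position; "eef_rot": TCP orientation; "ft_force": force on the tool from outside, world axes, zero at the start; "wrist_torque": the same for the moment, N m; "finger_gap": opening from 0.0 (shut) to 1.0 (fully open).
Only numpy, scipy, OpenCV 4.12 (cv2) and the standard library are available. Lean on these libraries where they do the work, as an engineer would, in place of code of your own. Each camera call takes 0.05 s, during which the arm holds its last target. There are 200 camera calls.

TASK

Lock the loose reel hub of the payout stand: put the round-handled index pin into the hole in the hub's flange, and turn the hub clockwise (seen from above) until that hole comes over the stop hole hidden beneath it, then see the pin fully home, its shoulder flat on the flange, and let go. Do not force the pin, and leave the T-handled pin and everything else on the bench where they are.

Things in the scene. Friction and masses are not known exactly. Their poses are not given: they have to be found in the camera images.
- stand: Payout stand, bolted down, never moves: square steel base plate 220 x 220 mm, 6 mm thick, with a round grey housing wall (outer diameter 210 mm, 55 mm high) in which the hub turns. Origin: centre of the underside, on the bench top; z up is the hub's axis.
- hub (a joint): Angle of the hub about the stand's vertical axis (rad), growing counter-clockwise seen from above; at 0 the flange hole lies on the stand's +x axis. The hub turns loosely (about 0.1 N m of friction) and stays where it is left. A pin standing in the flange hole rides round with it, drops by its own weight when over the stop hole (turn at 0.3 rad/s or less), and then blocks the hub.
- ring_mid (a point): Point on the hub's axis, 42 mm above the bench: centre of the flat top of a fixed ring hidden 1 mm below the flange. The ring has a single stop hole, 18 mm in diameter, 2 mm chamfer, 34 mm deep, 70 mm from the axis. The ring's angle differs every time and is not given: the stop hole lies clockwise of the flange hole by anything from 17 to 126 degrees.
- hub_hole (a point): Mouth of the flange hole, on the flange's top face 65 mm above the bench, 70 mm from the hub's axis. The flange is an aluminium disc 184 mm in diameter and 22 mm thick; the through hole is 16.4 mm in diameter with a 2.5 mm chamfer at its mouth. It moves with the hub.
- hub_grip (a point): Point on the hub's axis 82 mm above the bench, the height to grip the hub's round neck: a plain cylinder 50 mm in diameter that stands 30 mm proud of the flange (from 65 to 95 mm above the bench). Its sides take a grip; it can be turned by the gripper a part turn at a time, or by pushing the pin round.
- pin_center (a point): Centre (half-way up, 57.5 mm above the tip) of the loose steel index pin, 115 mm long, 160 g, at first upright in the pin block. From the bottom: shank 14 mm in diameter, 53 mm long, tip chamfered over 3 mm; shoulder disc 30 mm in diameter, 6 mm thick; plain round handle 24 mm in diameter, 56 mm long (its middle 87 mm above the tip). z runs from tip to handle.
- pin_tip (a point): Centre of the end face of the index pin's shank; z points up the pin to its handle. Standing in the flange hole on the ring, the tip is 42 mm above the bench; fully home, shoulder on the flange, it is 12 mm above the bench.
- tpin: The other pin in the block, to be left alone: same shank and shoulder, but with a T handle, a cross bar 60 mm long and 16 mm thick along its y, 92 mm above its tip. Origin at the tip.
- pinblock: Black plastic pin block, fixed, 170 x 56 mm and 60 mm high, its length along its x; two through holes 16.5 mm in diameter, 52 mm to either side of its centre, in which the two pins stand, their shoulders on its top; either pin may be in either hole. Origin: centre of the underside.
- bottle: White dispenser bottle, 56 mm in diameter, 130 mm tall, loose, standing. Origin: centre of the underside. Leave alone.
- carton: White carton 120 x 85 x 50 mm, loose. Origin: centre of the underside. Leave alone.
- driver: Screwdriver, 190 mm long, lying along its x, loose. Leave alone.
- spanner: Spanner, 170 mm long, lying along its x, loose. Leave alone.
- stripper: Cable stripper with two orange handles, about 155 mm long and 50 mm wide, 14 mm thick, lying along its x, loose. Leave alone.
- cleaver: Small blue and black bench cutter, 75 x 60 x 44 mm, loose. Origin: centre of the underside. Leave alone.
There are look-alikes about, which are no part of the job. Leave any orange or turquoise look-alike of the part that bears pin_center alone.

How it is judged:
By the outcome, as a careful person would: the job done as asked, in the order asked, and still so for the second after the job is handed in, with the robot touching nothing.
It also fails if it takes over 67 s, if anything falls off the work surface, if the arm or the gripper's body presses on something with over 40 N, if the wrist force passes 120 N, or if a joint passes its speed limit or range.

## Working session

There is one attempt and no reset: what is moved stays moved. The work goes in short steps, Python scripts to look and compute and a tool call to move; the robot and the scene stay as the last step left them, time stands still between calls to the robot, and variables do not carry over. Pictures are saved under pics/ and viewed, about 8 in all and at most 12, crops included, and the job is handed in when it is done.

Besides the shell and the picture viewer there is one more tool, called after "Request:" in YAML: its name, and indented under it one key for each argument. play_rows: Moves the arm, as the interface text tells. Scaled input: -1 to 1 covers 200 mm each way for a shift and 2 rad each way for a turn. Its arguments: {"type":"object","properties":{"commands":{"type":"array"},"squeeze":{"type":"number"}},"required":["commands"]}

```bash
mkdir -p pics; cat > h.py <<'E'
import numpy as np, cv2
from workcell import state, eyes, order, robot
def snap(cam,name):
    s=eyes.snapshot(cam); cv2.imwrite(f'pics/{name}.png',s['pixels']); np.save(f'pics/{name}.npy',{k:v for k,v in s.items() if k!='pixels'},allow_pickle=True); return s
def cal(name): return np.load(f'pics/{name}.npy',allow_pickle=True).item()
def px2w(c,u,v,z):
    K=np.array([[c['fx'],0,c['cx']],[0,c['fy'],c['cy']],[0,0,1.]])
    x,y=cv2.undistortPoints(np.array([[[u,v]]],float),K,np.array([c['k1'],0,0,0,0.]))[0,0]
    T=np.array(c['cam_to_world']); d=T[:3,:3]@np.array([x,-y,-1]); o=T[:3,3]
    return o+d*(z-o[2])/d[2]
def w2px(c,p):
    T=np.array(c['cam_to_world']); q=T[:3,:3].T@(np.array(p)-T[:3,3]); x,y=q[0]/-q[2],-q[1]/-q[2]
    f=1+c['k1']*(x*x+y*y); return c['fx']*x*f+c['cx'],c['fy']*y*f+c['cy']
E
python3 - <<'E'
from h import *
a=snap('top','top0');b=snap('scene','sc0')
s=state();print(s, robot.tip_extent, a['fx'],a['k1'],a['cam_to_world'])
E
```

```text
{'clock': 0.1, 'joint_positions': array([-6.82728881e+01,  1.72113103e+01,  8.71767108e+01, -1.61456129e-03,
        7.56679664e+01, -3.81556653e+00]), 'joint_velocities': array([-0.01055884, -0.12019892, -0.16324962, -0.03790996, -0.02592347,
        0.02580526]), 'joint_torque': array([ 4.91164028e-04, -5.32642508e+01, -3.53284192e+01,  7.09400699e-02,
        2.34859425e-02, -6.32101501e-05]), 'tcp_pos': array([ 0.23706519, -0.49604898,  0.21595416]), 'eef_rot': array([[ 9.02261349e-01,  4.31189410e-01, -3.87095975e-04],
       [ 4.31189583e-01, -9.02260904e-01,  8.97637891e-04],
       [ 3.77903888e-05, -9.76815726e-04, -9.99999522e-01]]), 'ft_force': array([ 0.0835879 ,  0.18384874, -0.33101339]), 'wrist_torque': array([-0.00666866, -0.02123811,  0.01384317]), 'finger_gap': 1.0005111507318394} 0.011 428.7145846766879 -0.1308912709849666 [[ 0.02129356  0.98542042 -0.16879921  0.31487713]
 [-0.99932159  0.02605293  0.02603078  0.06987605]
 [ 0.03004897  0.16813041  0.98530667  1.2447451 ]
 [ 0.          0.          0.          1.        ]]
```

View pics/top0.png

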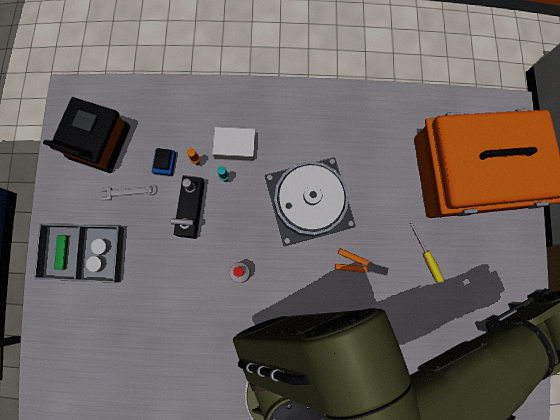

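View pics/sc0.png

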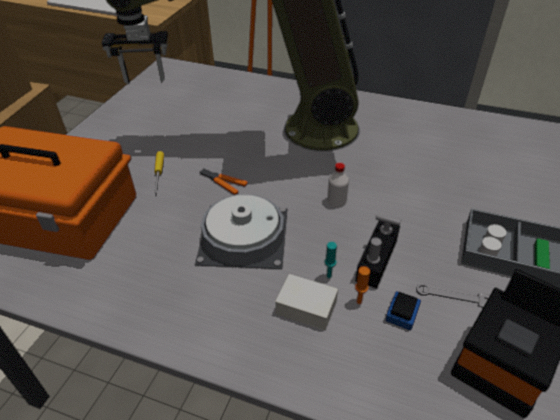

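Top view: candidates for the round-handled pin are the grey one in the block (188,185), the orange one (194,156) and the turquoise one (223,173). The grey one in the black block fits. The T-pin is at (182,222), the hub at (313,195) and the flange hole at about (289,206). I'll confirm these in a crop.

```bash
python3 - <<'E'
from h import *
im=cv2.imread('pics/top0.png')
c=cv2.resize(im[140:260,160:360],None,fx=4,fy=4,interpolation=cv2.INTER_CUBIC);cv2.imwrite('pics/crop0.png',c)
E
```

```text
(no output)
```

View pics/crop0.png

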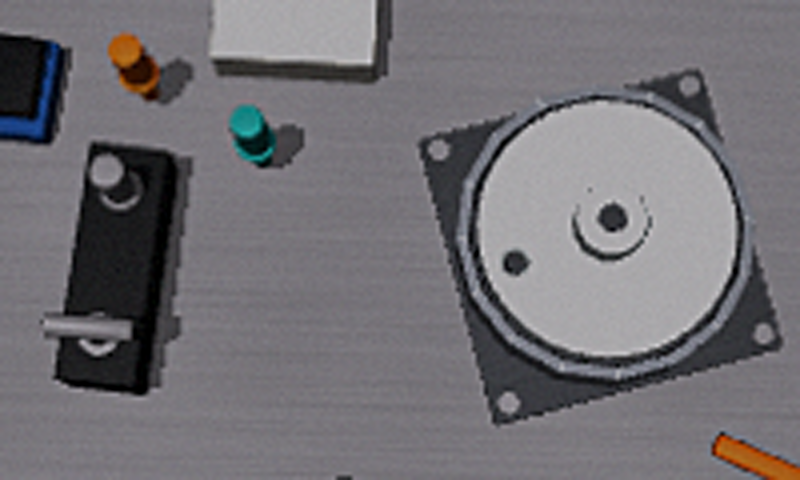

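```bash
python3 - <<'E'
from h import *
c=cal('top0')
P=lambda x,y,z:px2w(c,160+x/4-.4,140+y/4-.4,z)
pt=P(107,171,.122);ps=P(119,191,.066);tb=P(88,327,.099);ts=P(99,334,.066)
hc=P(610,226,.065);hn=P(612,218,.095);hh=P(515,263,.065)
for n,v in dict(pt=pt,ps=ps,tb=tb,ts=ts,hc=hc,hn=hn,hh=hh).items():print(n,v.round(4))
print(np.linalg.norm(ps-ts),np.linalg.norm(hh-hc),np.degrees(np.arctan2(*(hh-hc)[1::-1])), np.hypot(*ps[:2]))
for q in [(125,50,.11),(246,120,.11)]: print(P(*q))
for q in [(90,145),(172,155),(147,392),(57,378)]: print(P(*q,.06).round(4))
E
```

```text
pt [0.5722 0.2949 0.122 ]
ps [0.5708 0.2967 0.066 ]
tb [0.4693 0.306  0.099 ]
ts [0.4691 0.3048 0.066 ]
hc [ 0.5551 -0.0494  0.065 ]
hn [ 0.5547 -0.0477  0.095 ]
hh [0.5269 0.0171 0.065 ]
0.10204481331085444 0.07220126586973401 113.02796550776331 0.6432988056900832
[0.66062479 0.29025991 0.11      ]
[0.61297108 0.20435562 0.11      ]
[0.605  0.3206 0.06  ]
[0.5992 0.2617 0.06  ]
[0.4303 0.2703 0.06  ]
[0.4382 0.3337 0.06  ]
```

Geometry agrees with the given sizes: pins 102 mm apart (nominal 104), hole 72 mm from the axis (nominal 70), and the hub at about (0.555, -0.049). Next I move above the pin.

```bash
cat >> h.py <<'E'
def plan(target,yaw=None,n=8,claw=1,turn_dir=0,settle=1):
    """rows to target TCP, y-axis azimuth yaw (deg); last `settle` rows idle"""
    s=state(); R=np.array(s['eef_rot']); p=np.array(s['tcp_pos']); a=np.degrees(np.arctan2(R[1,1],R[0,1]))
    d=0 if yaw is None else (a-yaw+180)%360-180      # + = clockwise = + tool turn
    if turn_dir and d*turn_dir<0: d+=360*turn_dir
    m=n-settle; st=(np.array(target)-p)/m; rows=[]
    if abs(d/m)>8.59 or np.linalg.norm(st)>.05: print('TOO FAST',d/m,st)
    for i in range(n):
        if i>=m: rows.append([claw,0,0,0,0]); continue
        A=np.radians(a-d/m*i); y=np.array([np.cos(A),np.sin(A),0]); z=np.array([0,0,-1]); x=np.cross(y,z)
        rows.append([claw]+[round(float(v),3) for v in (st@x/.2,st@y/.2,st@z/.2,np.radians(d/m)/2)])
    print('p',p.round(4),'yaw',a.round(2),'turn',d.round(2))
    for k in range(0,n,8): print([rows[k:k+8]])
E
python3 -c "
from h import *
plan([.5715,.2958,.25],90,24,.0,-1)"
```

```text
p [ 0.2371 -0.496   0.216 ] yaw -64.46 turn -154.46
[[[0.0, 0.14, -0.124, -0.007, -0.059], [0.0, 0.153, -0.107, -0.007, -0.059], [0.0, 0.165, -0.088, -0.007, -0.059], [0.0, 0.174, -0.068, -0.007, -0.059], [0.0, 0.181, -0.047, -0.007, -0.059], [0.0, 0.185, -0.026, -0.007, -0.059], [0.0, 0.187, -0.004, -0.007, -0.059], [0.0, 0.186, 0.018, -0.007, -0.059]]]
[[[0.0, 0.183, 0.039, -0.007, -0.059], [0.0, 0.177, 0.06, -0.007, -0.059], [0.0, 0.169, 0.081, -0.007, -0.059], [0.0, 0.158, 0.1, -0.007, -0.059], [0.0, 0.145, 0.118, -0.007, -0.059], [0.0, 0.13, 0.134, -0.007, -0.059], [0.0, 0.114, 0.148, -0.007, -0.059], [0.0, 0.096, 0.16, -0.007, -0.059]]]
[[[0.0, 0.076, 0.171, -0.007, -0.059], [0.0, 0.056, 0.178, -0.007, -0.059], [0.0, 0.035, 0.184, -0.007, -0.059], [0.0, 0.013, 0.186, -0.007, -0.059], [0.0, -0.009, 0.187, -0.007, -0.059], [0.0, -0.031, 0.184, -0.007, -0.059], [0.0, -0.052, 0.179, -0.007, -0.059], [0.0, 0, 0, 0, 0]]]
```

Request:
play_rows:
  commands:
    - [[0.0,0.14,-0.124,-0.007,-0.059],[0.0,0.153,-0.107,-0.007,-0.059],[0.0,0.165,-0.088,-0.007,-0.059],[0.0,0.174,-0.068,-0.007,-0.059],[0.0,0.181,-0.047,-0.007,-0.059],[0.0,0.185,-0.026,-0.007,-0.059],[0.0,0.187,-0.004,-0.007,-0.059],[0.0,0.186,0.018,-0.007,-0.059]]

```text
clock: 0.9
tcp_pos: [0.3531, -0.219, 0.2276]
eef_rot: [[0.175, 0.984, -0.0], [0.984, -0.175, 0.0], [0.0, -0.0, -1.0]]
ft_force: [0.9, -0.5, 0.3]
finger_gap: 0.498
```

Request:
play_rows:
  commands:
    - [[0.0,0.183,0.039,-0.007,-0.059],[0.0,0.177,0.06,-0.007,-0.059],[0.0,0.169,0.081,-0.007,-0.059],[0.0,0.158,0.1,-0.007,-0.059],[0.0,0.145,0.118,-0.007,-0.059],[0.0,0.13,0.134,-0.007,-0.059],[0.0,0.114,0.148,-0.007,-0.059],[0.0,0.096,0.16,-0.007,-0.059]]

```text
clock: 1.7
tcp_pos: [0.4669, 0.0577, 0.2388]
eef_rot: [[-0.695, 0.719, -0.0], [0.719, 0.695, -0.0], [0.0, -0.0, -1.0]]
ft_force: [0.6, -0.3, -0.5]
finger_gap: 0.499
```

Request:
play_rows:
  commands:
    - [[0.0,0.076,0.171,-0.007,-0.059],[0.0,0.056,0.178,-0.007,-0.059],[0.0,0.035,0.184,-0.007,-0.059],[0.0,0.013,0.186,-0.007,-0.059],[0.0,-0.009,0.187,-0.007,-0.059],[0.0,-0.031,0.184,-0.007,-0.059],[0.0,-0.052,0.179,-0.007,-0.059],[0.0,0,0,0,0]]

```text
clock: 2.5
tcp_pos: [0.565, 0.3017, 0.2471]
eef_rot: [[-1.0, -0.025, -0.002], [-0.025, 1.0, -0.0], [0.002, -0.0, -1.0]]
ft_force: [-0.5, -0.5, -0.8]
finger_gap: 0.499
```

```bash
python3 - <<'E'
from h import *
c=snap('wrist','w1')
print(state()['tcp_pos'],state()['joint_positions'],state()['clock'])
print(w2px(c,[.5722,.2949,.122]),w2px(c,[.5708,.2967,.066]))
plan([.5715,.2958,.092],90,8,0)
E
```

```text
[0.56464313 0.29993211 0.24724523] [ 2.46945172e+01  2.78839257e+01  6.83523426e+01  1.35116562e-03
  8.38715217e+01 -6.64733246e+01] 2.55
(np.float64(281.22108125825036), np.float64(213.0076218814794)) (np.float64(284.1641040169555), np.float64(195.47275368609203))
p [0.5646 0.2999 0.2472] yaw 91.17 turn 1.17
[[[0, -0.005, -0.003, 0.111, 0.001], [0, -0.005, -0.003, 0.111, 0.001], [0, -0.005, -0.003, 0.111, 0.001], [0, -0.005, -0.003, 0.111, 0.001], [0, -0.005, -0.003, 0.111, 0.001], [0, -0.005, -0.003, 0.111, 0.001], [0, -0.005, -0.003, 0.111, 0.001], [0, 0, 0, 0, 0]]]
```

View pics/w1.png

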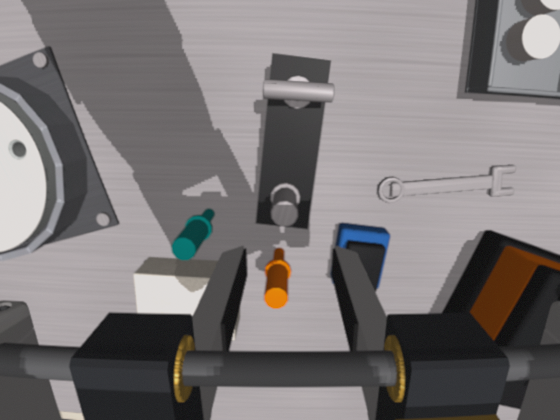

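The wrist view shows the grey round handle top at (285,213) and its shoulder at (285,194), next to the T-pin at (298,92). The predicted positions were within 4 px.

```bash
python3 - <<'E'
from h import *
c=cal('w1')
a=px2w(c,285,213,.122);b=px2w(c,285,194.5,.066);print(a,b)
print(px2w(c,17,149,.065))
t=(a[:2]+b[:2])/2
plan([*t,.17],90,8,0,0,2)
E
```

```text
[0.57211587 0.29817399 0.122     ] [0.56976023 0.2975292  0.066     ]
[0.52708107 0.01844615 0.065     ]
p [0.5646 0.2999 0.2472] yaw 91.17 turn 1.17
[[[0, -0.005, -0.002, 0.064, 0.002], [0, -0.005, -0.002, 0.064, 0.002], [0, -0.005, -0.002, 0.064, 0.002], [0, -0.005, -0.002, 0.064, 0.002], [0, -0.005, -0.002, 0.064, 0.002], [0, -0.005, -0.002, 0.064, 0.002], [0, 0, 0, 0, 0], [0, 0, 0, 0, 0]]]
```

Request:
play_rows:
  commands:
    - [[0,-0.005,-0.002,0.064,0.002],[0,-0.005,-0.002,0.064,0.002],[0,-0.005,-0.002,0.064,0.002],[0,-0.005,-0.002,0.064,0.002],[0,-0.005,-0.002,0.064,0.002],[0,-0.005,-0.002,0.064,0.002],[0,0,0,0,0],[0,0,0,0,0]]

```text
clock: 3.35
tcp_pos: [0.5709, 0.2962, 0.1718]
eef_rot: [[-1.0, 0.006, -0.0], [0.006, 1.0, -0.0], [0.0, -0.0, -1.0]]
ft_force: [0.6, -0.4, 0.4]
finger_gap: 0.5
```

```bash
python3 -c "
from h import *
plan([.571,.297,.092],90,8,0,0,2)"
```

```text
p [0.5709 0.2962 0.1718] yaw 89.66 turn -0.34
[[[0, -0.0, 0.001, 0.067, -0.0], [0, -0.0, 0.001, 0.067, -0.0], [0, -0.0, 0.001, 0.067, -0.0], [0, -0.0, 0.001, 0.067, -0.0], [0, -0.0, 0.001, 0.067, -0.0], [0, -0.0, 0.001, 0.067, -0.0], [0, 0, 0, 0, 0], [0, 0, 0, 0, 0]]]
```

Request:
play_rows:
  commands:
    - [[0,0,0.001,0.067,0],[0,0,0.001,0.067,0],[0,0,0.001,0.067,0],[0,0,0.001,0.067,0],[0,0,0.001,0.067,0],[0,0,0.001,0.067,0],[0,0,0,0,0],[0,0,0,0,0]]

```text
clock: 4.15
tcp_pos: [0.5709, 0.2974, 0.0914]
eef_rot: [[-1.0, 0.006, -0.0], [0.006, 1.0, -0.0], [0.0, -0.0, -1.0]]
ft_force: [-0.3, -0.8, -0.6]
finger_gap: 0.501
```

Request:
play_rows:
  commands:
    - [[-1,0,0,0,0],[-1,0,0,0,0],[-1,0,0,0,0],[-1,0,0,0,0],[-1,0,0,0,0],[-1,0,0,0,0],[-1,0,0,0,0],[-1,0,0,0,0]]
  squeeze: 20

```text
clock: 4.95
tcp_pos: [0.571, 0.2975, 0.0919]
eef_rot: [[-1.0, 0.006, 0.001], [0.006, 1.0, 0.0], [-0.001, 0.0, -1.0]]
ft_force: [-1.3, 0.1, 5.0]
finger_gap: 0.253
```

Gap 0.253 is 24 mm, so the handle is held. Lifting straight up.

Request:
play_rows:
  commands:
    - [[-1,0,0,-0.05,0],[-1,0,0,-0.1,0],[-1,0,0,-0.1,0],[-1,0,0,-0.1,0],[-1,0,0,-0.1,0],[-1,0,0,-0.1,0],[-1,0,0,0,0],[-1,0,0,0,0]]

```text
clock: 5.75
tcp_pos: [0.5706, 0.2973, 0.2008]
eef_rot: [[-1.0, 0.006, -0.001], [0.006, 1.0, -0.0], [0.001, -0.0, -1.0]]
ft_force: [0.6, -0.0, -2.5]
finger_gap: 0.249
```

```bash
python3 -c "
from h import *
print(state()['finger_gap'],state()['ft_force'])
plan([.527,.0178,.21],90,16,-1,0,2)"
```

```text
0.24902988840014123 [ 0.55828584 -0.03288755 -2.54622423]
p [0.5706 0.2973 0.2008] yaw 89.67 turn -0.33
[[[-1, 0.015, -0.1, -0.003, -0.0], [-1, 0.015, -0.1, -0.003, -0.0], [-1, 0.015, -0.1, -0.003, -0.0], [-1, 0.015, -0.1, -0.003, -0.0], [-1, 0.015, -0.1, -0.003, -0.0], [-1, 0.015, -0.1, -0.003, -0.0], [-1, 0.015, -0.1, -0.003, -0.0], [-1, 0.015, -0.1, -0.003, -0.0]]]
[[[-1, 0.015, -0.1, -0.003, -0.0], [-1, 0.015, -0.1, -0.003, -0.0], [-1, 0.015, -0.1, -0.003, -0.0], [-1, 0.015, -0.1, -0.003, -0.0], [-1, 0.015, -0.1, -0.003, -0.0], [-1, 0.016, -0.1, -0.003, -0.0], [-1, 0, 0, 0, 0], [-1, 0, 0, 0, 0]]]
```

Request:
play_rows:
  commands:
    - [[-1,0.015,-0.1,-0.003,0],[-1,0.015,-0.1,-0.003,0],[-1,0.015,-0.1,-0.003,0],[-1,0.015,-0.1,-0.003,0],[-1,0.015,-0.1,-0.003,0],[-1,0.015,-0.1,-0.003,0],[-1,0.015,-0.1,-0.003,0],[-1,0.015,-0.1,-0.003,0]]

```text
clock: 6.55
tcp_pos: [0.5451, 0.1366, 0.2047]
eef_rot: [[-1.0, 0.006, -0.002], [0.006, 1.0, -0.001], [0.002, -0.001, -1.0]]
ft_force: [0.2, -0.1, -2.3]
finger_gap: 0.253
```

Request:
play_rows:
  commands:
    - [[-1,0.015,-0.1,0,0],[-1,0.015,-0.1,0,0],[-1,0.015,-0.1,0,0],[-1,0.015,-0.1,0,0],[-1,0.015,-0.1,0,0],[-1,0.016,-0.1,0,0],[-1,0,0,0,0],[-1,0,0,0,0]]

```text
clock: 7.35
tcp_pos: [0.5267, 0.0177, 0.2053]
eef_rot: [[-1.0, 0.007, -0.002], [0.007, 1.0, 0.0], [0.002, 0.0, -1.0]]
ft_force: [-0.1, 0.5, -2.3]
finger_gap: 0.25
```

```bash
python3 - <<'E'
from h import *
c=snap('wrist','w2'); snap('top','t2')
print(state()['tcp_pos'],state()['clock'])
print(w2px(c,[.527,.0178,.065]),w2px(c,[.5551,-.048,.065]))
p=state()['tcp_pos'];print(w2px(c,[p[0],p[1],p[2]-.085]))
a=cv2.imread('pics/t2.png');b=cv2.resize(a[150:250,240:360],(560,467),interpolation=cv2.INTER_CUBIC)
cv2.imwrite('pics/t2c.png',b)
E
```

```text
[0.52688027 0.01830661 0.20565612] 7.45
(np.float64(289.3437588808051), np.float64(200.86004646641715)) (np.float64(218.70603570559206), np.float64(230.6557636206663))
(np.float64(290.1315090380499), np.float64(220.14215914390664))
```

View pics/w2.png

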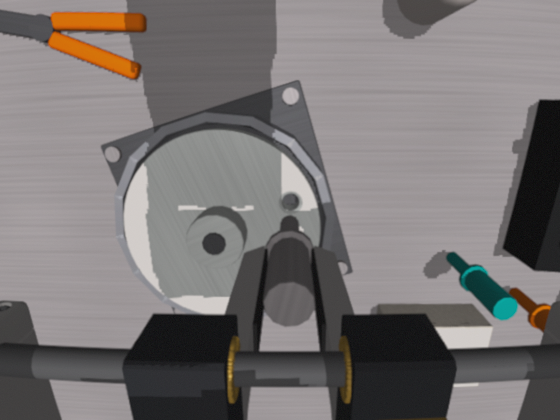

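The wrist view shows the hole at about (290,201) and the pin tip just below it at about (289,220), as predicted. I'll take one enlarged crop for the alignment.

```bash
python3 - <<'E'
from h import *
a=cv2.imread('pics/w2.png')[180:250,240:340]
cv2.imwrite('pics/w2c.png',cv2.resize(cv2.convertScaleAbs(a,alpha=1.5,beta=30),None,fx=8,fy=8,interpolation=cv2.INTER_CUBIC))
E
```

```text
(no output)
```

View pics/w2c.png

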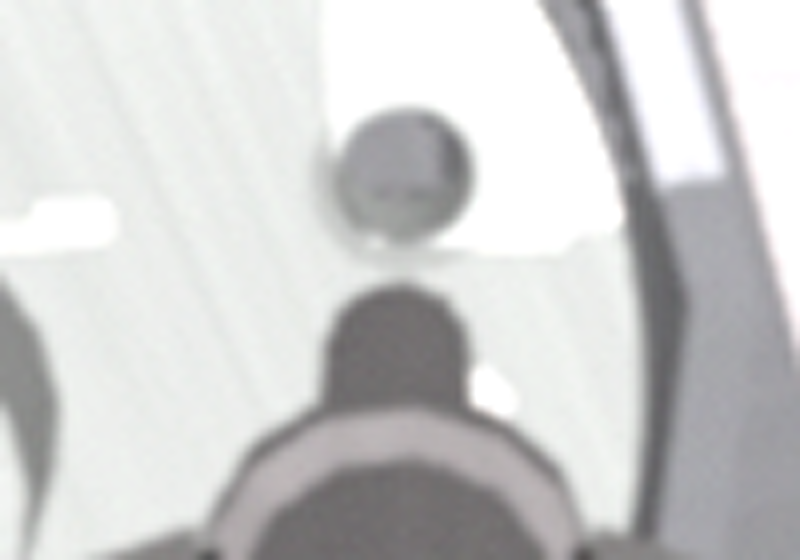

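```bash
python3 -c "
from h import *
plan([.5275,.019,.157],90,8,-1,0,3)"
```

```text
p [0.5269 0.0183 0.2057] yaw 89.7 turn -0.3
[[[-1, -0.001, 0.001, 0.049, -0.001], [-1, -0.001, 0.001, 0.049, -0.001], [-1, -0.001, 0.001, 0.049, -0.001], [-1, -0.001, 0.001, 0.049, -0.001], [-1, -0.001, 0.001, 0.049, -0.001], [-1, 0, 0, 0, 0], [-1, 0, 0, 0, 0], [-1, 0, 0, 0, 0]]]
```

Request:
play_rows:
  commands:
    - [[-1,-0.001,0.001,0.049,0],[-1,-0.001,0.001,0.049,0],[-1,-0.001,0.001,0.049,0],[-1,0,0.001,0.049,0],[-1,0,0,0.049,0],[-1,0,0,0,0],[-1,0,0,0,0],[-1,0,0,0,0]]

```text
clock: 8.25
tcp_pos: [0.5279, 0.0184, 0.1577]
eef_rot: [[-1.0, 0.006, 0.001], [0.006, 1.0, -0.0], [-0.001, -0.0, -1.0]]
ft_force: [0.1, 0.7, -2.4]
finger_gap: 0.247
```

Request:
play_rows:
  commands:
    - [[-1,0,0,0.01,0],[-1,0,0,0.01,0],[-1,0,0,0.01,0],[-1,0,0,0.01,0],[-1,0,0,0.01,0],[-1,0,0,0,0],[-1,0,0,0,0],[-1,0,0,0,0]]

```text
clock: 9.05
tcp_pos: [0.5277, 0.0184, 0.1473]
eef_rot: [[-1.0, 0.006, 0.0], [0.006, 1.0, 0.0], [-0.0, 0.0, -1.0]]
ft_force: [-0.2, -0.4, -1.5]
finger_gap: 0.251
```

Request:
play_rows:
  commands:
    - [[-1,0,0,0.014,0],[-1,0,0,0.014,0],[-1,0,0,0.014,0],[-1,0,0,0.014,0],[-1,0,0,0.014,0],[-1,0,0,0,0],[-1,0,0,0,0],[-1,0,0,0,0]]

```text
clock: 9.85
tcp_pos: [0.5276, 0.0184, 0.1333]
eef_rot: [[-1.0, 0.006, 0.0], [0.006, 1.0, -0.0], [-0.0, -0.0, -1.0]]
ft_force: [-0.6, 0.4, -1.6]
finger_gap: 0.255
```

It went in freely. Down a little more, then release.

Request:
play_rows:
  commands:
    - [[-1,0,0,0.01,0],[-1,0,0,0.005,0],[-1,0,0,0,0],[0,0,0,0,0],[0,0,0,0,0],[0,0,0,0,0],[0,0,0,0,0],[0,0,0,0,0]]

```text
clock: 10.65
tcp_pos: [0.5277, 0.0184, 0.1303]
eef_rot: [[-1.0, 0.006, 0.0], [0.006, 1.0, 0.0], [-0.0, 0.0, -1.0]]
ft_force: [-0.0, -0.4, 0.2]
finger_gap: 0.499
```

Request:
play_rows:
  commands:
    - [[0,0,0,-0.05,0],[0,0,0,-0.1,0],[0,0,0,-0.1,0],[0,0,0,-0.1,0],[0,0,0,-0.1,0],[0,0,0,0,0],[0,0,0,0,0],[0,0,0,0,0]]

```text
clock: 11.45
tcp_pos: [0.5272, 0.0184, 0.2193]
eef_rot: [[-1.0, 0.006, -0.002], [0.006, 1.0, 0.0], [0.002, 0.0, -1.0]]
ft_force: [0.2, 0.2, -0.1]
finger_gap: 0.499
```

```bash
python3 - <<'E'
from h import *
snap('wrist','w3');print(state()['tcp_pos'],state()['joint_positions'],state()['ft_force'],state()['clock'])
plan([.5555,-.048,.215],150,16,.3,-1,2)
E
```

```text
[0.52724317 0.01843837 0.21928277] [-1.97584822e+00  1.42421241e+01  9.05021954e+01  1.32642739e-03
  7.53489804e+01 -9.16429962e+01] [ 0.08737995 -0.48138247  0.52584881] 11.5
p [0.5272 0.0184 0.2193] yaw 89.67 turn -60.33
[[[0.3, -0.01, -0.024, 0.002, -0.038], [0.3, -0.008, -0.024, 0.002, -0.038], [0.3, -0.007, -0.025, 0.002, -0.038], [0.3, -0.005, -0.025, 0.002, -0.038], [0.3, -0.003, -0.026, 0.002, -0.038], [0.3, -0.001, -0.026, 0.002, -0.038], [0.3, 0.001, -0.026, 0.002, -0.038], [0.3, 0.003, -0.026, 0.002, -0.038]]]
[[[0.3, 0.005, -0.025, 0.002, -0.038], [0.3, 0.007, -0.025, 0.002, -0.038], [0.3, 0.009, -0.024, 0.002, -0.038], [0.3, 0.011, -0.024, 0.002, -0.038], [0.3, 0.012, -0.023, 0.002, -0.038], [0.3, 0.014, -0.022, 0.002, -0.038], [0.3, 0, 0, 0, 0], [0.3, 0, 0, 0, 0]]]
```

View pics/w3.png

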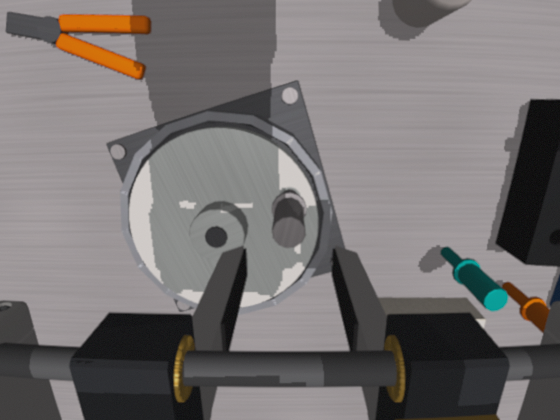

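The pin stands in the flange hole, with the handle top at about (289,228). The neck top is at (216,233). I'll grip the neck with the jaws square to the pin's azimuth, so the gripper body stays clear of the pin.

```bash
python3 - <<'E'
from h import *
c=cal('w3')
print(px2w(c,216.5,234,.095), px2w(c,225,208,.065))
# check from pin position: handle top and top-cam neck
print(px2w(c,289,231,.157))
hub=(px2w(c,216.5,234,.095)+px2w(cal('top0'),160+612/4-.4,140+218/4-.4,.095))/2;print(hub)
plan([.555,-.0475,.21],23,16,.35,1,2)
E
python3 - <<'E'
import cv2
a=cv2.imread('pics/w3.png')[180:310,120:340]
cv2.imwrite('pics/w3c.png',cv2.resize(cv2.convertScaleAbs(a,alpha=1.3,beta=10),None,fx=3.6,fy=3.6,interpolation=cv2.INTER_CUBIC))
E
```

```text
[ 0.55305245 -0.04599797  0.095     ] [ 0.53796116 -0.04273321  0.065     ]
[0.52795153 0.01818317 0.157     ]
[ 0.55386475 -0.04682594  0.095     ]
p [0.5272 0.0184 0.2193] yaw 89.67 turn 66.67
[[[0.35, -0.01, -0.023, 0.003, 0.042], [0.35, -0.012, -0.023, 0.003, 0.042], [0.35, -0.014, -0.022, 0.003, 0.042], [0.35, -0.016, -0.02, 0.003, 0.042], [0.35, -0.017, -0.019, 0.003, 0.042], [0.35, -0.019, -0.017, 0.003, 0.042], [0.35, -0.02, -0.016, 0.003, 0.042], [0.35, -0.021, -0.014, 0.003, 0.042]]]
[[[0.35, -0.022, -0.012, 0.003, 0.042], [0.35, -0.023, -0.01, 0.003, 0.042], [0.35, -0.024, -0.008, 0.003, 0.042], [0.35, -0.025, -0.006, 0.003, 0.042], [0.35, -0.025, -0.004, 0.003, 0.042], [0.35, -0.025, -0.002, 0.003, 0.042], [0.35, 0, 0, 0, 0], [0.35, 0, 0, 0, 0]]]
```

View pics/w3c.png

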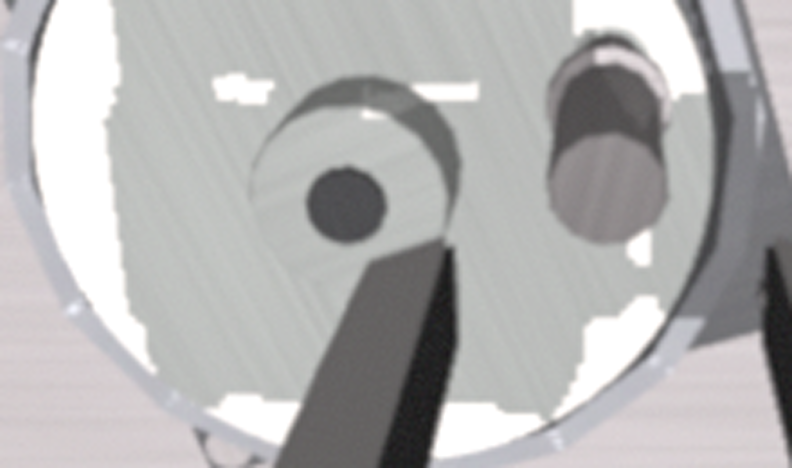

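Request:
play_rows:
  commands:
    - [[0.35,-0.01,-0.023,0.003,0.042],[0.35,-0.012,-0.023,0.003,0.042],[0.35,-0.014,-0.022,0.003,0.042],[0.35,-0.016,-0.02,0.003,0.042],[0.35,-0.017,-0.019,0.003,0.042],[0.35,-0.019,-0.017,0.003,0.042],[0.35,-0.02,-0.016,0.003,0.042],[0.35,-0.021,-0.014,0.003,0.042]]

```text
clock: 12.3
tcp_pos: [0.5433, -0.0195, 0.2146]
eef_rot: [[-0.777, 0.63, -0.001], [0.63, 0.777, 0.0], [0.001, -0.001, -1.0]]
ft_force: [0.1, 1.1, 0.3]
finger_gap: 0.673
```

Request:
play_rows:
  commands:
    - [[0.35,-0.022,-0.012,0.003,0.042],[0.35,-0.023,-0.01,0.003,0.042],[0.35,-0.024,-0.008,0.003,0.042],[0.35,-0.025,-0.006,0.003,0.042],[0.35,-0.025,-0.004,0.003,0.042],[0.35,-0.025,-0.002,0.003,0.042],[0.35,0,0,0,0],[0.35,0,0,0,0]]

```text
clock: 13.1
tcp_pos: [0.555, -0.0471, 0.2113]
eef_rot: [[-0.382, 0.924, -0.001], [0.924, 0.382, 0.0], [0.001, -0.001, -1.0]]
ft_force: [0.1, 0.5, 0.3]
finger_gap: 0.681
```

```bash
python3 -c "
from h import *
print(state()['joint_positions'])
plan([.555,-.0470,.082],None,16,.35,1,2)"
```

```text
[-8.61961375e+00  1.83479736e+01  8.63238627e+01  1.18411533e-03
  7.53838846e+01 -3.10465833e+01]Traceback (most recent call last):
  File "<string>", line 4, in <module>
    plan([.555,-.0470,.082],None,16,.35,1,2)
    ~~~~^^^^^^^^^^^^^^^^^^^^^^^^^^^^^^^^^^^^
  File "h.py", line 25, in plan
    print('p',p.round(4),'yaw',a.round(2),'turn',d.round(2))
                                                 ^^^^^^^
AttributeError: 'int' object has no attribute 'round'
```

Request:
play_rows:
  commands:
    - [[0.35,0,0,0.07,0],[0.35,0,0,0.07,0],[0.35,0,0,0.07,0],[0.35,0,0,0.07,0],[0.35,0,0,0.07,0],[0.35,0,0,0.06,0],[0.35,0,0,0.05,0],[0.35,0,0,0,0]]

```text
clock: 13.9
tcp_pos: [0.5547, -0.0472, 0.1184]
eef_rot: [[-0.379, 0.925, -0.002], [0.925, 0.379, 0.0], [0.001, -0.002, -1.0]]
ft_force: [-0.2, 0.3, -0.5]
finger_gap: 0.674
```

Request:
play_rows:
  commands:
    - [[0.35,0,0,0.03,0],[0.35,0,0,0.03,0],[0.35,0,0,0.03,0],[0.35,0,0,0.03,0],[0.35,0,0,0.03,0],[0.35,0,0,0.02,0],[0.35,0,0,0,0],[0.35,0,0,0,0]]

```text
clock: 14.7
tcp_pos: [0.5553, -0.0472, 0.0859]
eef_rot: [[-0.379, 0.925, 0.0], [0.925, 0.379, -0.0], [-0.0, 0.0, -1.0]]
ft_force: [0.1, 0.5, 0.6]
finger_gap: 0.676
```

Request:
play_rows:
  commands:
    - [[-1,0,0,0.01,0],[-1,0,0,0,0],[-1,0,0,0,0],[-1,0,0,0,0],[-1,0,0,0,0],[-1,0,0,0,0],[-1,0,0,0,0],[-1,0,0,0,0]]
  squeeze: 15

```text
clock: 15.5
tcp_pos: [0.5553, -0.0472, 0.0838]
eef_rot: [[-0.379, 0.925, 0.0], [0.925, 0.379, 0.0], [-0.0, 0.0, -1.0]]
ft_force: [4.4, 0.5, -4.8]
finger_gap: 0.527
```

```bash
python3 -c "
from h import *
s=state();print(s['ft_force'],s['wrist_torque'],s['tcp_pos'],s['finger_gap']*94)"
```

```text
[ 4.38493451  0.53653398 -4.80505195] [ 0.22125809 -0.87052522 -0.0313541 ] [ 0.55534844 -0.04717343  0.08382991] 49.53217040219495
```

Neck held (49.5 mm). Turning clockwise at 0.28 rad/s.

Request:
play_rows:
  commands:
    - [[-1,0,0,0,0.014],[-1,0,0,0,0.014],[-1,0,0,0,0.014],[-1,0,0,0,0.014],[-1,0,0,0,0.014],[-1,0,0,0,0.014],[-1,0,0,0,0.014],[-1,0,0,0,0.014]]

```text
clock: 16.3
tcp_pos: [0.5551, -0.0472, 0.0838]
eef_rot: [[-0.162, 0.987, -0.0], [0.987, 0.162, -0.0], [0.0, -0.0, -1.0]]
ft_force: [2.7, 1.7, -3.3]
finger_gap: 0.529
```

```bash
cat > q.py <<'E'
from h import *
import sys
s=state();R=s['eef_rot'];print(s['clock'],'yaw',np.degrees(np.arctan2(R[1,1],R[0,1])).round(2),'F',s['ft_force'].round(1),'T',s['wrist_torque'].round(3),s['tcp_pos'].round(4))
E
python3 q.py; python3 -c "
from h import *
snap('top','r1')
a=cv2.imread('pics/r1.png')[140:260,250:370];cv2.imwrite('pics/r1c.png',cv2.resize(a,None,fx=4,fy=4))"
```

```text
16.3 yaw 9.32 F [ 2.7  1.7 -3.3] T [ 0.137 -0.579  0.26 ] [ 0.5551 -0.0472  0.0838]
```

View pics/r1c.png

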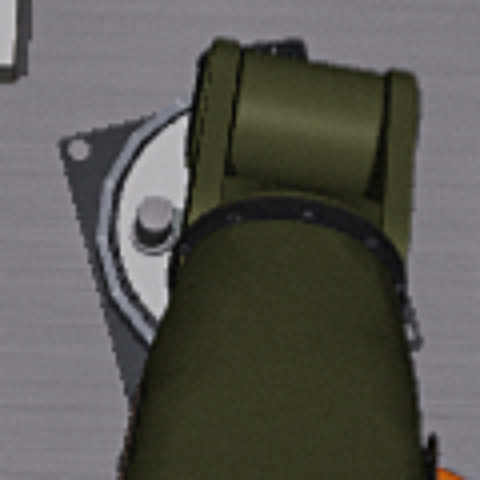

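The hub and pin have moved round together: the pin is now at about full-frame (288,199). The wrist camera turns with the tool, so the pin stays fixed in its image until it drops. I'll watch that numerically.

```bash
cat >> q.py <<'E'
n=sys.argv[1]; c=snap('wrist',n)
y=R[:,1];x=R[:,0];hub=np.array([.555,-.047,0])
pts=[w2px(c,hub+.07*x*np.array([1,1,0])+[0,0,z]) for z in (.157,.127,.065)]
print('pin top up/ top home/ flange',np.round(pts,0).tolist())
g=cv2.imread(f'pics/{n}.png',0).astype(float)
if len(sys.argv)>2:
    b=cv2.imread(f'pics/{sys.argv[2]}.png',0).astype(float)
    u,v=map(int,pts[0]);w=30;sl=np.s_[max(v-w,0):max(v+w,0),u-w:u+w]
    print('diff',np.abs(g[sl]-b[sl]).mean())
    t=b[max(v-w,0):v+w,u-w:u+w].astype(np.uint8)
    r=cv2.matchTemplate(g.astype(np.uint8),t,cv2.TM_CCOEFF_NORMED);print('match',cv2.minMaxLoc(r)[1::2],'ref',(u-w,max(v-w,0)))
E
python3 q.py k1
```

```text
16.35 yaw 9.22 F [ 3.   0.1 -2.6] T [ 0.152 -0.552  0.103] [ 0.5551 -0.0472  0.0838]
pin top up/ top home/ flange [[289.0, 156.0], [289.0, 144.0], [289.0, 131.0]]
```

View pics/k1.png

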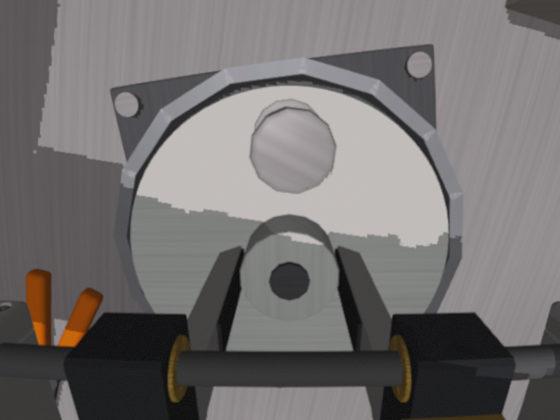

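Request:
play_rows:
  commands:
    - [[-1,0,0,0,0.014],[-1,0,0,0,0.014],[-1,0,0,0,0.014],[-1,0,0,0,0.014],[-1,0,0,0,0.014],[-1,0,0,0,0.014],[-1,0,0,0,0.014],[-1,0,0,0,0.014]]

```text
clock: 17.2
tcp_pos: [0.5549, -0.0472, 0.0838]
eef_rot: [[0.061, 0.998, -0.001], [0.998, -0.061, -0.0], [-0.0, -0.001, -1.0]]
ft_force: [-5.1, -0.6, 0.9]
finger_gap: 0.528
```

```bash
python3 q.py k2 k1
```

```text
17.2 yaw -3.51 F [-5.1 -0.6  0.9] T [-0.034  0.691  0.238] [ 0.5549 -0.0472  0.0838]
pin top up/ top home/ flange [[289.0, 156.0], [289.0, 144.0], [289.0, 131.0]]
diff 3.444166666666667
match (0.9887387752532959, (256, 126)) ref (258, 125)
```

The wrist view shows the pin handle top as a large disc at (293,150), still up; a drop would shrink and shift it. I continue.

Request:
play_rows:
  commands:
    - [[-1,0,0,0,0.014],[-1,0,0,0,0.014],[-1,0,0,0,0.014],[-1,0,0,0,0.014],[-1,0,0,0,0.014],[-1,0,0,0,0.014],[-1,0,0,0,0.014],[-1,0,0,0,0.014]]

```text
clock: 18.05
tcp_pos: [0.5547, -0.0472, 0.0838]
eef_rot: [[0.281, 0.96, -0.001], [0.96, -0.281, 0.0], [-0.0, -0.001, -1.0]]
ft_force: [-7.4, 0.1, 2.2]
finger_gap: 0.53
```

```bash
python3 q.py k3 k1
```

```text
18.05 yaw -16.3 F [-7.4  0.1  2.2] T [-0.008  1.169  0.271] [ 0.5547 -0.0472  0.0838]
pin top up/ top home/ flange [[289.0, 156.0], [289.0, 144.0], [289.0, 131.0]]
diff 4.060277777777777
match (0.9750452041625977, (259, 126)) ref (259, 125)
```

Request:
play_rows:
  commands:
    - [[-1,0,0.003,0,0.014],[-1,0,0,0,0.014],[-1,0,0,0,0.014],[-1,0,0,0,0.014],[-1,0,0,0,0.014],[-1,0,0,0,0.014],[-1,0,0,0,0.014],[-1,0,0,0,0.014]]

```text
clock: 18.9
tcp_pos: [0.5545, -0.0472, 0.0837]
eef_rot: [[0.487, 0.874, -0.004], [0.874, -0.487, 0.0], [-0.001, -0.003, -1.0]]
ft_force: [-14.3, 1.0, 6.4]
finger_gap: 0.53
```

```bash
python3 q.py k4 k1
```

```text
18.9 yaw -29.13 F [-14.3   1.    6.4] T [0.246 2.448 0.275] [ 0.5545 -0.0472  0.0837]
pin top up/ top home/ flange [[289.0, 156.0], [289.0, 144.0], [290.0, 131.0]]
diff 4.1125
match (0.9436860680580139, (258, 125)) ref (258, 125)
```

The force shows the neck lies to -x of the commanded point, so my last correction had the wrong sign. I'll relieve it and go on.

Request:
play_rows:
  commands:
    - [[-1,-0.004,-0.007,0,0],[-1,0,0,0,0],[-1,0,0,0,0.014],[-1,0,0,0,0.014],[-1,0,0,0,0.014],[-1,0,0,0,0.014],[-1,0,0,0,0.014],[-1,0,0,0,0.014]]

```text
clock: 19.75
tcp_pos: [0.5542, -0.0471, 0.0838]
eef_rot: [[0.627, 0.779, 0.0], [0.779, -0.627, 0.0], [0.0, -0.0, -1.0]]
ft_force: [2.8, 3.9, -4.7]
finger_gap: 0.529
```

```bash
python3 q.py k5 k1
```

```text
19.75 yaw -38.81 F [ 2.8  3.9 -4.7] T [ 1.102 -0.179  0.301] [ 0.5542 -0.0471  0.0838]
pin top up/ top home/ flange [[290.0, 155.0], [290.0, 143.0], [290.0, 130.0]]
diff 5.5136111111111115
match (0.9043636918067932, (264, 124)) ref (260, 124)
```

```bash
cat > circ.py <<'E'
import cv2,sys
for n in sys.argv[1:]:
    g=cv2.medianBlur(cv2.imread(f'pics/{n}.png',0)[60:215,200:380],3)
    r=cv2.HoughCircles(g,cv2.HOUGH_GRADIENT,1,30,param1=60,param2=12,minRadius=25,maxRadius=50)
    print(n,None if r is None else [(int(a+200),int(b+60),round(float(q),1)) for a,b,q in r[0][:3]])
E
python3 circ.py k1 k2 k3 k4 k5
```

```text
k1 [(294, 149, 41.6), (231, 115, 28.9)]
k2 [(289, 151, 41.6), (328, 105, 26.6), (272, 114, 33.8)]
k3 [(294, 152, 42.7), (232, 114, 30.0), (338, 133, 42.7)]
k4 [(292, 150, 42.7), (311, 124, 49.4), (344, 94, 32.1)]
k5 [(296, 150, 41.6), (229, 106, 37.2), (344, 131, 44.9)]
```

Request:
play_rows:
  commands:
    - [[-1,0,0,0,0.014],[-1,0,0,0,0.014],[-1,0,0,0,0.014],[-1,0,0,0,0.014],[-1,0,0,0,0.014],[-1,0,0,0,0],[-1,0,0,0,0],[-1,0,0,0,0]]

```text
clock: 20.6
tcp_pos: [0.5541, -0.047, 0.0838]
eef_rot: [[0.729, 0.685, -0.0], [0.685, -0.729, 0.001], [0.0, -0.001, -1.0]]
ft_force: [0.7, 5.7, -3.9]
finger_gap: 0.533
```

```bash
python3 q.py k6 k5; python3 circ.py k6
```

```text
20.6 yaw -46.79 F [ 0.7  5.7 -3.9] T [ 1.189 -0.075 -0.055] [ 0.5541 -0.047   0.0838]
pin top up/ top home/ flange [[290.0, 155.0], [290.0, 143.0], [290.0, 130.0]]
diff 7.729444444444445
match (0.9176843166351318, (266, 123)) ref (260, 124)
k6 [(302, 149, 42.7), (325, 123, 44.9), (233, 100, 31.5)]
```

Request:
play_rows:
  commands:
    - [[-1,0,0,0,0.014],[-1,0,0,0,0.014],[-1,0,0,0,0.014],[-1,0,0,0,0.014],[-1,0,0,0,0.014],[-1,0,0,0,0],[-1,0,0,0,0],[-1,0,0,0,0]]

```text
clock: 21.45
tcp_pos: [0.554, -0.0469, 0.0838]
eef_rot: [[0.817, 0.576, -0.0], [0.576, -0.817, 0.001], [0.0, -0.001, -1.0]]
ft_force: [-0.7, 6.6, -3.3]
finger_gap: 0.527
```

```bash
python3 q.py k7 k6; python3 circ.py k7
```

```text
21.45 yaw -54.81 F [-0.7  6.6 -3.3] T [ 1.347  0.045 -0.073] [ 0.554  -0.0469  0.0838]
pin top up/ top home/ flange [[290.0, 154.0], [290.0, 143.0], [290.0, 130.0]]
diff 29.888055555555557
match (0.5998623371124268, (288, 117)) ref (260, 124)
k7 [(331, 141, 42.7), (301, 130, 36.5), (249, 121, 41.6)]
```

```bash
python3 -c "
import cv2,numpy as np
f=lambda n:cv2.imread(f'pics/{n}.png')[40:300,100:480]
cv2.imwrite('pics/cmp.png',np.hstack([f('k6'),f('k7')]))"
```

```text
(no output)
```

View pics/cmp.png

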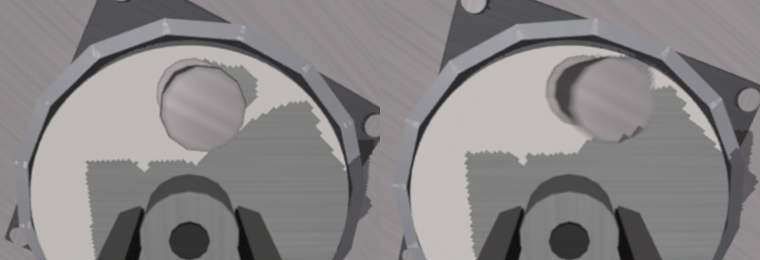

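The pin has only just started to move. The blur and the backward lean fit its tip entering the stop hole ahead of it. I'll dwell, then check.

Request:
play_rows:
  commands:
    - [[-1,0,0,0,0],[-1,0,0,0,0],[-1,0,0,0,0],[-1,0,0,0,0],[-1,0,0,0,0],[-1,0,0,0,0],[-1,0,0,0,0],[-1,0,0,0,0]]

```text
clock: 22.3
tcp_pos: [0.554, -0.0469, 0.0838]
eef_rot: [[0.817, 0.576, -0.001], [0.576, -0.817, 0.001], [0.0, -0.001, -1.0]]
ft_force: [0.3, 7.5, -2.5]
finger_gap: 0.531
```

```bash
python3 q.py k8 k7; python3 circ.py k8
```

```text
22.3 yaw -54.81 F [ 0.3  7.5 -2.5] T [ 1.323  0.037 -0.117] [ 0.554  -0.0469  0.0838]
pin top up/ top home/ flange [[290.0, 154.0], [290.0, 143.0], [290.0, 130.0]]
diff 26.369722222222222
match (0.8222026228904724, (273, 124)) ref (260, 124)
k8 [(351, 137, 42.5), (304, 130, 35.5), (254, 126, 48.3)]
```

```bash
python3 - <<'E'
from h import *
s=state();R=s['eef_rot'];x=R[:,0]*[1,1,0];y=R[:,1]*[1,1,0]
c=cal('k8');hub=np.array([.554,-.047,0])
for z in (.157,.127,.101,.071):
    q=hub+.07*x+[0,0,z];r=.012 if z>.11 else .015
    print(z,np.round(w2px(c,q)),np.round((np.array(w2px(c,q+r*y))-w2px(c,q-r*y))/2,1))
for n in ('k6','k7','k8'):
    g=cv2.medianBlur(cv2.imread(f'pics/{n}.png',0)[60:215,200:400],3)
    for lo,hi in ((25,33),(34,38),(39,46)):
        r=cv2.HoughCircles(g,cv2.HOUGH_GRADIENT_ALT,1.5,20,param1=100,param2=.5,minRadius=lo,maxRadius=hi)
        print(n,lo,None if r is None else [(int(a+200),int(b+60),round(float(q),1)) for a,b,q in r[0][:3]])
E
```

```text
0.157 [288. 157.] [44.7 -0.1]
0.127 [289. 145.] [34.3 -0. ]
0.101 [289. 138.] [35.6 -0. ]
0.071 [289. 133.] [29.9 -0. ]
k6 25 None
k6 34 None
k6 39 [(303, 144, 42.3)]
k7 25 None
k7 34 None
k7 39 [(330, 138, 42.0)]
k8 25 None
k8 34 [(306, 129, 36.3)]
k8 39 [(351, 135, 42.7)]
```

Sorting the directions: image right is clockwise. So the hub has followed the tool, and the pin top leans about 8° clockwise while its tip lags. Its shoulder is still high (r = 36 px, against 30 px if home). The tip is either dragging or caught at the far edge of the stop hole, so I'll back the hub off a few degrees gently and look.

Request:
play_rows:
  commands:
    - [[-1,0,0,0,-0.007],[-1,0,0,0,-0.007],[-1,0,0,0,-0.007],[-1,0,0,0,-0.007],[-1,0,0,0,-0.007],[-1,0,0,0,-0.007],[-1,0,0,0,0],[-1,0,0,0,0]]

```text
clock: 23.15
tcp_pos: [0.5541, -0.047, 0.0838]
eef_rot: [[0.766, 0.643, -0.0], [0.643, -0.766, 0.001], [0.0, -0.001, -1.0]]
ft_force: [1.3, 6.5, -3.1]
finger_gap: 0.526
```

```bash
cat > circ.py <<'E'
import cv2,sys
for n in sys.argv[1:]:
    g=cv2.medianBlur(cv2.imread(f'pics/{n}.png',0)[60:215,180:400],3)
    for lo,hi in ((25,33),(33,38),(39,46)):
        r=cv2.HoughCircles(g,cv2.HOUGH_GRADIENT_ALT,1.5,20,param1=100,param2=.5,minRadius=lo,maxRadius=hi)
        print(n,lo,None if r is None else [(int(a+180),int(b+60),round(float(q),1)) for a,b,q in r[0][:3]])
E
python3 q.py k9 k8; python3 circ.py k9
```

```text
23.15 yaw -50.0 F [ 1.3  6.5 -3.1] T [ 1.303 -0.059 -0.07 ] [ 0.5541 -0.047   0.0838]
pin top up/ top home/ flange [[290.0, 155.0], [290.0, 143.0], [290.0, 130.0]]
diff 32.668055555555554
match (0.8390262722969055, (185, 123)) ref (260, 124)
k9 25 None
k9 33 None
k9 39 [(244, 121, 42.7)]
```

The pin simply flops within its clearance. The top is now at (244,121), leaning the other way, r = 42.7, still up. So it was drag, not catching, and I continue clockwise slowly.

Request:
play_rows:
  commands:
    - [[-1,0,0,0,0.01],[-1,0,0,0,0.01],[-1,0,0,0,0.01],[-1,0,0,0,0.01],[-1,0,0,0,0.01],[-1,0,0,0,0.01],[-1,0,0,0,0.01],[-1,0,0,0,0.01]]

```text
clock: 24.0
tcp_pos: [0.554, -0.0469, 0.0838]
eef_rot: [[0.859, 0.512, -0.001], [0.512, -0.859, 0.001], [-0.0, -0.001, -1.0]]
ft_force: [-0.9, 6.8, -2.8]
finger_gap: 0.531
```

```bash
python3 q.py k10 k8; python3 circ.py k10
```

```text
24.0 yaw -59.18 F [-0.9  6.8 -2.8] T [1.451 0.168 0.339] [ 0.554  -0.0469  0.0838]
pin top up/ top home/ flange [[291.0, 154.0], [290.0, 143.0], [290.0, 130.0]]
diff 24.738888888888887
match (0.8417009115219116, (252, 118)) ref (260, 124)
k10 25 None
k10 33 None
k10 39 [(331, 120, 43.0)]
```

Request:
play_rows:
  commands:
    - [[-1,0,0,0,0.01],[-1,0,0,0,0.01],[-1,0,0,0,0.01],[-1,0,0,0,0.01],[-1,0,0,0,0.01],[-1,0,0,0,0.01],[-1,0,0,0,0.01],[-1,0,0,0,0.01]]

```text
clock: 24.85
tcp_pos: [0.5539, -0.0467, 0.0838]
eef_rot: [[0.93, 0.369, -0.001], [0.369, -0.93, 0.001], [-0.0, -0.001, -1.0]]
ft_force: [-1.3, 8.3, -3.1]
finger_gap: 0.528
```

```bash
python3 q.py k11 k10; python3 circ.py k11
```

```text
24.85 yaw -68.36 F [-1.3  8.3 -3.1] T [1.699 0.251 0.094] [ 0.5539 -0.0467  0.0838]
pin top up/ top home/ flange [[291.0, 154.0], [290.0, 142.0], [290.0, 130.0]]
diff 40.71861111111111
match (0.6580102443695068, (279, 152)) ref (260, 124)
k11 25 None
k11 33 None
k11 39 [(345, 156, 42.0)]
```

Request:
play_rows:
  commands:
    - [[-1,0.001,-0.003,0,0.01],[-1,0,0,0,0.01],[-1,0,0,0,0.01],[-1,0,0,0,0.01],[-1,0,0,0,0.01],[-1,0,0,0,0.01],[-1,0,0,0,0.01],[-1,0,0,0,0.01]]

```text
clock: 25.7
tcp_pos: [0.5539, -0.0465, 0.0838]
eef_rot: [[0.976, 0.216, -0.001], [0.216, -0.976, 0.0], [-0.001, -0.001, -1.0]]
ft_force: [-3.5, 5.5, -1.3]
finger_gap: 0.529
```

```bash
python3 q.py k12 k11; python3 circ.py k12
```

```text
25.7 yaw -77.52 F [-3.5  5.5 -1.3] T [1.202 0.566 0.362] [ 0.5539 -0.0465  0.0838]
pin top up/ top home/ flange [[291.0, 154.0], [291.0, 142.0], [290.0, 130.0]]
diff 39.74777777777778
match (0.7985472083091736, (158, 196)) ref (260, 123)
k12 25 [(286, 139, 30.6)]
k12 33 [(288, 138, 35.5)]
k12 39 [(295, 138, 41.5)]
```

Request:
play_rows:
  commands:
    - [[-1,0,0,0,0],[-1,0,0,0,0],[-1,0,0,0,0],[-1,0,0,0,0],[-1,0,0,0,0],[-1,0,0,0,0],[-1,0,0,0,0],[-1,0,0,0,0]]

```text
clock: 26.55
tcp_pos: [0.5538, -0.0465, 0.0838]
eef_rot: [[0.976, 0.217, -0.001], [0.217, -0.976, 0.0], [-0.001, -0.001, -1.0]]
ft_force: [-2.1, 6.1, -0.8]
finger_gap: 0.529
```

```bash
python3 q.py k13 k12; python3 circ.py k13; python3 - <<'E'
from h import *
snap('scene','s13')
s=cal('s13'); hub=np.array([.554,-.047,0]); a=np.radians(113-100)
p=hub+.07*np.array([np.cos(a),np.sin(a),0])
print([np.round(w2px(s,p+[0,0,z])) for z in (.065,.071,.101,.127,.157)])
g=cv2.imread('pics/s13.png',0); c=w2px(s,p+[0,0,.1]); u,v=map(int,c)
print(g[v-30:v+25:2,u])
E
```

```text
26.55 yaw -77.46 F [-2.1  6.1 -0.8] T [1.241 0.575 0.239] [ 0.5538 -0.0465  0.0838]
pin top up/ top home/ flange [[291.0, 154.0], [291.0, 142.0], [290.0, 130.0]]
diff 1.2513888888888889
match (0.9966621994972229, (260, 123)) ref (260, 123)
k13 25 [(288, 130, 29.5)]
k13 33 [(286, 138, 35.1)]
k13 39 [(295, 136, 41.8)]
[array([237., 238.]), array([237., 236.]), array([236., 227.]), array([235., 219.]), array([234., 210.])]
[110 112 113 112 110 109 112 110 111  99  72  73 118 109  48  50  48  49
  50  51  47  64  83 178 102  71 106  97]
```

The circles now match a seated pin: shoulder (288,130) r 29.5 against 29.9 predicted, handle top r 35 against 34.3. A static torque of 0.24 N m remains, so the hub is blocked. Releasing the neck and going straight up.

Request:
play_rows:
  commands:
    - [[0.35,0,0,0,0],[0.35,0,0,0,0],[0.35,0,0,0,0],[0.35,0,0,-0.03,0],[0.35,0,0,-0.05,0],[0.35,0,0,-0.1,0],[0.35,0,0,-0.1,0],[0.35,0,0,-0.1,0]]

```text
clock: 27.45
tcp_pos: [0.5543, -0.0468, 0.1616]
eef_rot: [[0.976, 0.218, 0.001], [0.218, -0.976, -0.0], [0.001, 0.0, -1.0]]
ft_force: [0.0, -0.1, -0.3]
finger_gap: 0.675
```

Request:
play_rows:
  commands:
    - [[0.35,0,0,-0.1,0],[0.35,0,0,-0.1,0],[0.35,-0.1,0,-0.05,0],[0.35,-0.2,0,0,0],[0.35,-0.2,0,0,0],[0.35,-0.1,0,0,0],[0.35,0,0,0,0],[0.35,0,0,0,0]]

```text
clock: 28.25
tcp_pos: [0.4376, -0.073, 0.2109]
eef_rot: [[0.976, 0.218, 0.002], [0.218, -0.976, -0.0], [0.002, 0.001, -1.0]]
ft_force: [0.2, 0.5, 1.1]
finger_gap: 0.677
```

```bash
python3 - <<'E'
from h import *
print(state()['tcp_pos'],state()['clock'])
w=snap('wrist','f1')['pixels'];s=snap('scene','f2')['pixels'];t=snap('top','f3')['pixels']
a=cv2.resize(s[170:290,180:420],(800,400),interpolation=cv2.INTER_CUBIC)
b=cv2.resize(w,(267,200));c=cv2.resize(t,(267,200));d=cv2.resize(t[150:250,250:383],(266,200),interpolation=cv2.INTER_CUBIC)
cv2.imwrite('pics/fin.png',np.vstack([a,np.hstack([b,c,d])]))
E
```

```text
[ 0.43758967 -0.07304726  0.21090041] 28.25
```

View pics/fin.png

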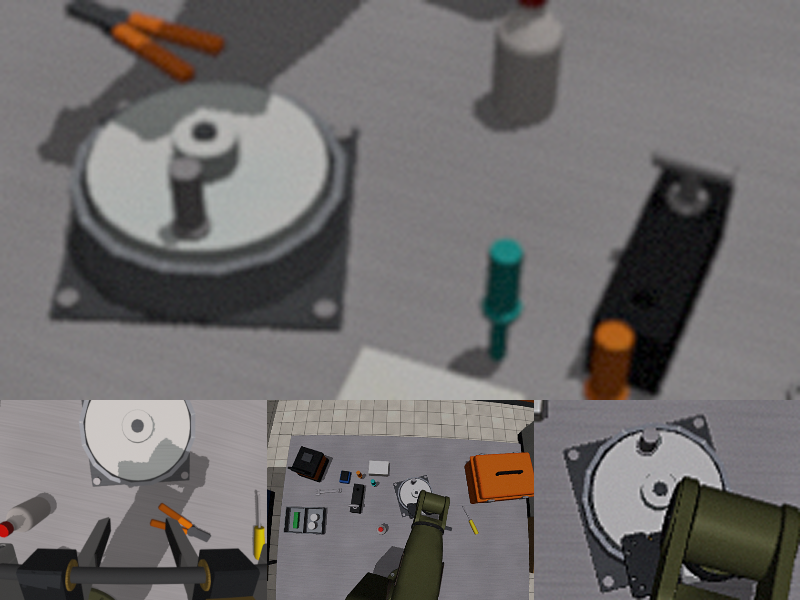

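The last picture shows the pin upright with its shoulder on the flange. The handle top in the scene view is at (236,218.6); predicted row is 219 if home and 210 if up. The T-pin and the other items are in place. I have plenty of time, so I'll confirm seating with a very light touch of the closed fingertips on the handle top, which should be at 127 mm (TCP 138 mm).

```bash
python3 -c "
from h import *
plan([.6223,-.0318,.165],-77.4,8,-1,0,2)"
```

```text
p [ 0.4377 -0.0728  0.2099] yaw -77.39 turn 0.01
[[[-1, 0.158, 0.0, 0.037, 0.0], [-1, 0.158, 0.0, 0.037, 0.0], [-1, 0.158, 0.0, 0.037, 0.0], [-1, 0.158, 0.0, 0.037, 0.0], [-1, 0.158, 0.0, 0.037, 0.0], [-1, 0.158, 0.0, 0.037, 0.0], [-1, 0, 0, 0, 0], [-1, 0, 0, 0, 0]]]
```

Request:
play_rows:
  commands:
    - [[-1,0.158,0,0.02,0],[-1,0.158,0,0.02,0],[-1,0.158,0,0.03,0],[-1,0.158,0,0.04,0],[-1,0.158,0,0.05,0],[-1,0.158,0,0.05,0],[-1,0,0,0,0],[-1,0,0,0,0]]

```text
clock: 29.2
tcp_pos: [0.6222, -0.0312, 0.1666]
eef_rot: [[0.976, 0.219, -0.002], [0.219, -0.976, 0.0], [-0.002, -0.001, -1.0]]
ft_force: [-0.5, -0.1, -0.2]
finger_gap: 0.032
```

Request:
play_rows:
  commands:
    - [[-1,0,0,0.025,0],[-1,0,0,0.025,0],[-1,0,0,0.025,0],[-1,0,0,0.025,0],[-1,0,0,0.015,0],[-1,0,0,0,0],[-1,0,0,0,0],[-1,0,0,0,0]]

```text
clock: 30.0
tcp_pos: [0.6222, -0.0316, 0.1451]
eef_rot: [[0.976, 0.218, 0.0], [0.218, -0.976, -0.0], [0.0, 0.0, -1.0]]
ft_force: [-0.5, -0.0, -0.4]
finger_gap: 0.006
```

Request:
play_rows:
  commands:
    - [[-1,0,0,0.005,0],[-1,0,0,0.005,0],[-1,0,0,0.005,0],[-1,0,0,0.005,0],[-1,0,0,0.005,0],[-1,0,0,0,0],[-1,0,0,0,0],[-1,0,0,0,0]]

```text
clock: 30.8
tcp_pos: [0.6221, -0.0316, 0.1399]
eef_rot: [[0.976, 0.218, 0.0], [0.218, -0.976, -0.0], [0.0, 0.0, -1.0]]
ft_force: [0.2, 0.6, 0.4]
finger_gap: 0.004
```

Request:
play_rows:
  commands:
    - [[-1,0,0,0.005,0],[-1,0,0,0.003,0],[-1,0,0,0,0],[-1,0,0,0,0],[-1,0,0,0,0],[-1,0,0,0,0],[-1,0,0,0,0],[-1,0,0,0,0]]

```text
clock: 31.6
tcp_pos: [0.6221, -0.0316, 0.1383]
eef_rot: [[0.976, 0.218, 0.0], [0.218, -0.976, 0.0], [0.0, -0.0, -1.0]]
ft_force: [-1.1, 0.2, 2.9]
finger_gap: 0.004
```

The fingertips touch at TCP 0.138 m with 3 N, exactly the fully home height. Backing off.

Request:
play_rows:
  commands:
    - [[-1,0,0,-0.03,0],[-1,0,0,-0.1,0],[-1,0,0,-0.1,0],[-1,0,0,-0.1,0],[-1,0,0,-0.1,0],[-1,0,0,0,0],[-1,0,0,0,0],[-1,0,0,0,0]]

```text
clock: 32.4
tcp_pos: [0.6217, -0.0316, 0.2228]
eef_rot: [[0.976, 0.218, -0.002], [0.218, -0.976, 0.0], [-0.002, -0.001, -1.0]]
ft_force: [-0.1, -0.1, 0.2]
finger_gap: 0.003
```

```bash
python3 -c "
from h import *
print(state()['tcp_pos'],state()['ft_force'])
b=cv2.imread('pics/f2.png',0).astype(float);g=cv2.cvtColor(snap('scene','f4')['pixels'],6).astype(float)
print('pin region change',np.abs(g-b)[215:242,230:244].mean())
order.sign_off()"
```

```text
[ 0.62166268 -0.03155246  0.22281456] [-0.05658727 -0.09662835  0.23185385]
pin region change 20.187830687830687
the job is handed in; nothing more can be done
```

The hub is locked and the job is handed in, at 32 s on the clock. I put the grey round-handled pin in the flange hole, gripped the neck and turned the hub about 100° clockwise. The pin dropped into the stop hole under its own weight.

**Checks that the pin is home:**
- After the drop, the hub resisted turning with a static torque of about 0.24 N m.
- In the scene picture, the handle top is at row 218.6. I predicted row 219 for fully home and row 210 for still up.
- A light touch on the handle with closed fingertips met it at the expected height (127 mm above the bench), with about 3 N.
- The arm was then clear, with no force on the tool. In the last picture I viewed, the T-pin, both look-alikes and the other items visible in it looked undisturbed.

**Not clean:**
- On the way round, the pin rocked in its clearance. I backed the hub off about 5° once to check that it was not caught.
- One sideways correction of mine had the wrong sign and put about 16 N on the wrist for a moment, until I corrected it.
- My last image comparison around the pin showed a brightness change of 20 grey levels. I put it down to the arm's moved shadow, but did not view another picture to confirm that before handing in.

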